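# Draw nuts from the gravity bin and lay them out for counting

## Robot

A 7-joint arm with a two-finger parallel gripper is mounted at the origin on the work surface. World frame = base frame: x ahead of the robot, y to its left, z up, the work surface at z = 0. Lengths are in m, angles in rad, forces in N, time in s.
With the tool pointing down it reaches from about 0.425 to 0.925 m from the base axis. Payload 6.8 kg.
Tool frame: the origin (TCP) lies on the front face of the gripper's body, between the roots of the fingers; the fingertips stand 73 mm ahead of it and the grasp point (between the pads) lies 54 mm ahead of it (env.nose_length is the distance from the TCP to the fingertips, in m); z points along the fingers, y is the line along which they close (so a half turn about z gives the same grasp; the last joint's range is limited). The gripper opens to 85 mm and grips with 20 to 120 N. Pads are 22 mm wide; open, the fingers measure 114 mm over their backs; the gripper's body (76 mm by 85 mm) begins 54 mm behind the grasp point. The pads swing forward as they close: fully open they stand 13 mm farther back than shut.
Start: joints at [-1.235, 0.477, 0.022, 1.555, -0.011, 1.109, -0.083], TCP at [0.29, 0.61, 0.304] pointing down, gripper open.
Joint ranges: [-2.96, 2.96], [-0.34, 2.1], [-1.41, 1.46], [0.24, 2.44], [-1.37, 4.51], [0.17, 1.92], [-2.96, 2.96]. Speed limits (rad/s): [2.39, 2.39, 3.14, 3.14, 3.14, 3.14, 3.14].

## Interface

Orientations are given as a unit quaternion [w, x, y, z].
In Python, from cell import env, kin, camera, calibration, job gives the robot as it stands. The module is installed in compiled form; this text tells all that it offers. Calls block until the motion is done:
- env.reach(position, orientation): joint-space move of the TCP to a pose.
- env.movel(position, velocity=0.15, rot=None, stop_force=None): straight line of the TCP; rot=None keeps the orientation; velocity is the mean speed in m/s. With stop_force (N) it stops when the force on the tool has changed by that much, and returns True; else False.
- env.goto_joints(angles): joint-space move.
- env.grip(opening, f_grip=None): finger opening in m; f_grip is the grip in N (None keeps the last); returns when the fingers have stopped.
- env.dwell(seconds).
- kin.inverse_kinematics(position, orientation): joint angles nearest the present ones, or None.
- env.get_state(): the state.
- camera(name): name is "scene" or "top" or "wrist"; returns (picture, depth): 420x560x3 uint8, blue, green, red; 420x560 float32, m along the optical axis (not along the pixel's ray), 0 where there is no reading.
- calibration(name): a dict with "fx", "fy", "cx", "cy" (pixels), "rvec" (rotation vector, rad) and "tvec" (3), from world to camera coordinates, as OpenCV has them. Camera axes: x right, y down, z forward; pixel columns grow to the right and rows downward; lengths in m; the calibration is good to about 2 mm. A picture is of the moment at which its call begins: read the wrist's pose just before it. calibration takes no time and is no camera call; for the wrist camera it gives the pose at the moment of the call.
A pose or a line that the arm cannot do raises env.PlanningError and nothing moves.
- job.job_done(): hands the job in; it is judged then, once.
The state is a dict: "time": time; "qpos": joint angles; "joint_velocities": joint speeds; "joint_torque": joint torques, N m; "tcp_pos": TCP position; "orientation": TCP orientation; "force": force on the tool from outside, world axes, zero at the start; "torque": the same for the moment, N m; "opening": finger opening in m; "gripper_force": force on a finger pad.
Only numpy, scipy, OpenCV 4.12 (cv2) and the standard library are available. Lean on these libraries where they do the work, as an engineer would, in place of code of your own. Each camera call takes 0.05 s, during which the arm holds its last target. There are 200 camera calls.

## Task

Draw the customer's square nuts at the counter: stand the scoop under the bin's spout, push the bin's sprung gate lever fully down and hold it until the bin has emptied, then let it spring back; every nut must be in the scoop before you carry it off (pick up any that missed). Shake the nuts out of the scoop over the counting tray so that they lie spread out one deep, none on top of another and some in each of its four marked quarters, and stand the empty scoop back on its rubber mat. Only then ring the counter bell for the check, and leave the other things on the counter where they are.

Things in the scene. Friction and masses are not known exactly. Their poses are not given: they have to be found in the camera images.
- bin: Fixed bin: clear open-topped hopper (106 mm wide, x = -63 to 165 mm, lower edge 100 mm, top 300 mm up) on a grey stand. Origin on the counter plumb under the lip (118 mm up) of its 45-degree chute; x points back, up the chute, y left. Under it two rails (150 mm apart inside, 16 mm high, from x = -100 mm, flared in front) and a back stop at x = 49 mm guide the scoop; 75 mm free height.
- spout (a point): Point on the counter under the middle of the bin's outlet, 30 mm in front of the bin's origin; axes as the bin's. Nuts fall within 30 mm in front and behind and 50 mm to either side of it. The middle of the scoop's bowl belongs here, its handle to the front (bin's -x); up to 10 mm off is good.
- gate_lever (a joint): The bin's sprung gate lever, rad: 0 up and gate shut (its spring returns it), 0.27 at the lower stop; fully down: above 0.24. The gate clears the chute only near the end of the stroke. At the pad it takes about 3 N at first, 9 N at the stop. Hinged about the bin's y axis, 225 mm behind the pad's middle and 145 mm above the counter.
- lever_pad (a point): Centre of the top of the black rubber push pad (44 mm along x, 46 mm across) of the gate lever; it stands 125 mm in front of the chute's lip and 118 mm to the bin's -y side, 167 mm above the counter when up, and goes down 61 mm to the stop. Push it straight down.
- tray: Fixed grey counting tray, 190 mm (x) by 250 mm (y) outside, walls 4 mm thick, rim 20 mm high, inner floor 4 mm above the counter, marked into four quarters by black lines along its own x and y axes. Origin at the centre of its underside.
- mat: Thin black rubber mat, fixed, 300 mm (x) by 180 mm (y), 3 mm thick, the scoop's place. Origin at the centre of its underside, x along its length, away from the robot.
- scoop: Aluminium scoop, 180 g. Bowl 130 mm (x) by 126 mm (y), floor 3 mm, sides 54 mm high at the back falling to 29 mm, back wall 54 mm, front open. Origin at the centre of the bowl's underside, x to the mouth (edge at +65 mm). Wooden handle 20 mm wide, 22 mm high, from x = -64 to -169 mm, its middle 41 mm up; grip near x = -115 mm. Nuts slide out at 15 to 22 degrees nose down.
- bell_plunger (a joint): Sprung plunger of the bell, m pressed: 0 up, 0.006 at the stop, rung above 0.0045. It takes 2 N at first and 5 N at the stop.
- bell_top (a point): Centre of the top of the plunger knob (20 mm across) of the fixed counter call bell, a steel dome on a black foot 82 mm across; the knob is 62 mm above the counter. Press straight down.
- nut1: Plated steel square nut, 22 x 22 x 11 mm, 25 g; origin at its centre, z through its bore. At the start in the bin's chute; up to three of the eight are absent.
- nut2: Plated steel square nut, 22 x 22 x 11 mm, 25 g; origin at its centre, z through its bore. At the start in the bin's chute; up to three of the eight are absent.
- nut3: Plated steel square nut, 22 x 22 x 11 mm, 25 g; origin at its centre, z through its bore. At the start in the bin's chute; up to three of the eight are absent.
- nut4: Plated steel square nut, 22 x 22 x 11 mm, 25 g; origin at its centre, z through its bore. At the start in the bin's chute; up to three of the eight are absent.
- nut5: Plated steel square nut, 22 x 22 x 11 mm, 25 g; origin at its centre, z through its bore. At the start in the bin's chute; up to three of the eight are absent.
- nut6: Plated steel square nut, 22 x 22 x 11 mm, 25 g; origin at its centre, z through its bore. At the start in the bin's chute; up to three of the eight are absent.
- nut7: Plated steel square nut, 22 x 22 x 11 mm, 25 g; origin at its centre, z through its bore. At the start in the bin's chute; up to three of the eight are absent.
- nut8: Plated steel square nut, 22 x 22 x 11 mm, 25 g; origin at its centre, z through its bore. At the start in the bin's chute; up to three of the eight are absent.
- tape_roll: Bystander: roll of clear tape, 92 mm across, 48 mm high, origin under its centre.
- glue_pot: Bystander: white pot with black lid, 60 mm across, 75 mm high.
- tape_measure: Bystander: black tape measure, 70 x 45 x 62 mm.
- screwdriver: Bystander: screwdriver, 200 mm long.
- spray_can: Bystander: spray can, 66 mm across, 190 mm high.
- hinge_box: Bystander: cardboard box, 110 x 190 x 60 mm.
Mind the look-alikes: they are no part of the job. Leave any purple look-alike of the part that bears bell_plunger alone.

How it is judged:
By the outcome, as a careful person would: the job done as asked, in the order asked, and still so for the second after the job is handed in, with the robot touching nothing.
Of nut5, nut6, nut7, nut8 only 1 to 4 are there at a start; the rules pass over those that are not, and their reading is None.
At some moment in a run one of scoop may be knocked a few centimetres aside while the robot is not near it.
It also fails if it takes over 210 s, if anything falls off the work surface, if the arm or the gripper's body presses on something with over 40 N, if the wrist force passes 120 N, or if a joint passes its speed limit or range.

## Working session

There is one attempt and no reset: what is moved stays moved. The work goes in short steps, each a Python script; the robot and the scene stay as the last script left them, time stands still between calls to the robot, and variables do not carry over. Pictures are saved under pics/ and viewed, at most 14 in all, crops included, and the job is handed in when it is done.

```bash
mkdir -p pics; ls
cat > h.py <<'E'
import numpy as np, cv2
from scipy.spatial.transform import Rotation as R
from cell import env, kin, camera, calibration, job
def snap(name, fn=None):
    c=calibration(name); im,d=camera(name)
    if fn: cv2.imwrite('pics/'+fn,im)
    return im,d,c
def cloud(d,c):
    v,u=np.mgrid[0:d.shape[0],0:d.shape[1]]
    P=np.stack([(u-c['cx'])/c['fx']*d,(v-c['cy'])/c['fy']*d,d],-1)
    M=cv2.Rodrigues(np.array(c['rvec'],float))[0]
    W=(P-np.array(c['tvec']).ravel())@M
    W[d<=0]=np.nan
    return W
def st(): return env.get_state()
E
python3 - <<'E'
from h import *
for n in('scene','top'):
    im,d,c=snap(n,n+'1.png'); np.savez(n+'1.npz',d=d,im=im,W=cloud(d,c)); print(n,{k:np.round(v,3).tolist() for k,v in c.items()})
s=st();print(s['time'],s['force'],s['orientation'],s['tcp_pos'])
E
```

```text
pics
scene {'fx': 469.5, 'fy': 469.5, 'cx': 274.971, 'cy': 208.771, 'rvec': [0.061, -2.966, 0.965], 'tvec': [0.528, 0.111, 1.243]}
top {'fx': 409.12, 'fy': 409.12, 'cx': 285.003, 'cy': 205.572, 'rvec': [2.143, -2.184, 0.124], 'tvec': [-0.009, 0.552, 1.249]}
0.1 [ 0.13713548  0.33555432 -0.06134494] [-1.25737912e-04  2.20037487e-01  9.75491069e-01 -8.14071834e-04] [0.28961637 0.60924857 0.30301648]
```

View pics/scene1.png

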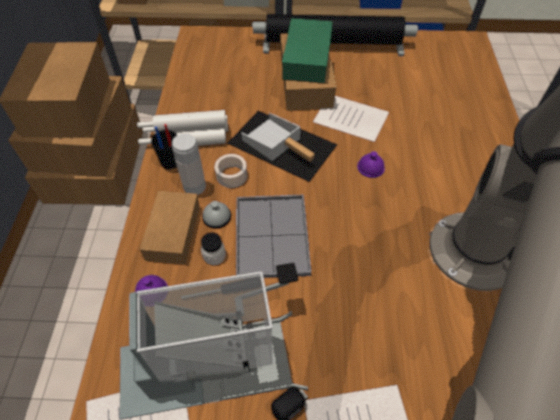

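View pics/top1.png

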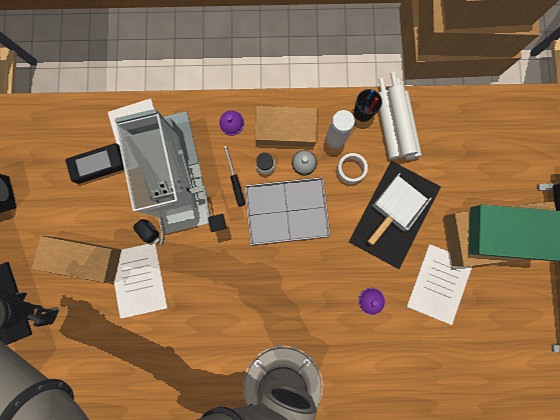

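The bell is the grey dome at top (304,162). The tray is at (288,211), the mat and scoop at (397,215), the bin at (150,160) and the lever pad at (218,222). Next I'll turn these into world positions.

```bash
cat > m.py <<'E'
from h import *
z=np.load('top1.npz'); W=z['W']; im=z['im'].astype(int); hsv=cv2.cvtColor(z['im'],cv2.COLOR_BGR2HSV)
z2=np.load('scene1.npz')['W']
def rect(P,n):
    r=cv2.minAreaRect((P[:,:2]*1000).astype(np.float32)); print(n,len(P),np.round(r[0],1),np.round(r[1],1),round(r[2],1)); return r
def sel(box,lo,hi,extra=None,W=W):
    u0,v0,u1,v1=box; m=np.zeros(W.shape[:2],bool); m[v0:v1,u0:u1]=1
    with np.errstate(invalid='ignore'): m&=(W[...,2]>lo)&(W[...,2]<hi)
    if extra is not None: m&=extra
    return W[m]
g=hsv[...,2]
rect(sel((340,155,450,275),-.01,.008,g<60),'mat')
rect(sel((240,172,335,250),.012,.03),'trayrim')
P=sel((290,148,320,178),.045,.08); print('bell',P[P[:,2]>.057].mean(0),P[:,2].max())
rect(sel((370,170,435,235),.02,.08),'scoop bowl>20')
rect(sel((365,200,395,250),.03,.06,(hsv[...,1]>90)),'handle')
P=sel((200,210,235,235),.14,.19); rect(P,'pad');print(P.mean(0))
rect(sel((100,90,185,220),.29,.31),'hopper rim')
rect(sel((100,90,185,220),.29,.31,None,z2) if 0 else sel((120,260,285,385),.285,.31,None,z2),'hopper rim scene')
P=sel((265,255,305,290),.14,.19,None,z2);rect(P,'pad scene');print(P.mean(0))
for n,b in dict(can=(325,105,358,150),tapeh=(335,150,370,188),glue=(252,150,277,177),sd=(220,140,246,210),tm=(130,215,162,248),box=(250,102,320,150)).items():
    P=sel(b,.012,.25); rect(P,n); print(P[:,2].max())
E
python3 m.py
```

```text
mat 3013 [ 522.9 -369.7] [178.1 301. ] 60.6
trayrim 497 [555.4 -14.5] [227.3 271.4] 5.0
bell [ 0.69419167 -0.08556505  0.06207268] 0.06919860234297492
scoop bowl>20 467 [ 529.2 -363.4] [127.3 208.1] 49.2
handle 229 [ 467.9 -309.5] [20.3 99.4] 49.3
pad 278 [503.  173.3] [64.4 46.2] 12.9
[0.49466602 0.17204626 0.16500493]
hopper rim 974 [644.5 326.3] [242.6 113.2] 12.8
hopper rim scene 2256 [645.7 326.5] [240.7 113.7] 12.7
pad scene 485 [509.1 175.2] [73.1 47.2] 12.5
[0.49975195 0.17900728 0.16420312]
can 797 [ 795.6 -217.1] [ 65.  142.1] 41.7
0.19615181446520594
tapeh 398 [ 667.  -234.8] [89.1 90.7] 41.5
0.05451669704575883
glue 335 [684.1  38.7] [55.6 56.6] 51.4
0.07919590075586162
sd 282 [654.9 134.8] [195.5  39.4] 14.4
0.03087832892386153
tm 453 [482.8 391.2] [105.1  79.2] 87.0
0.17041686863324862
box 2279 [806.8 -27.9] [189.9 112.6] 86.7
0.06798080404191761
```

```bash
cat >> h.py <<'E'
YB=np.deg2rad(12.7); BIN=np.array([.5953,.3152])
def b2w(x,y): c,s=np.cos(YB),np.sin(YB); return BIN+[c*x-s*y, s*x+c*y]
def rot(yaw,pitch=0,roll=0):  # tool pose of held scoop with yaw, nose-down pitch
    r=R.from_euler('ZYX',[yaw,pitch,roll])*R.from_euler('x',np.pi)
    q=r.as_quat(); return np.array([q[3],q[0],q[1],q[2]])
def handle():
    im,d,c=snap('top'); W=cloud(d,c); hsv=cv2.cvtColor(im,cv2.COLOR_BGR2HSV)
    m=(W[...,2]>.03)&(W[...,2]<.06)&(hsv[...,1]>90)&(W[...,0]>.3)&(W[...,0]<.7)&(W[...,1]<-.15)&(W[...,1]>-.5)&(np.abs(hsv[...,0].astype(int)-140)>20)
    r=cv2.minAreaRect((W[m][:,:2]*1000).astype(np.float32)); return m.sum(),r
E
python3 - <<'E'
from h import *
z=np.load('top1.npz'); W=z['W'];hsv=cv2.cvtColor(z['im'],cv2.COLOR_BGR2HSV)
print(handle())
m=np.zeros(W.shape[:2],bool); m[177:248,244:332]=1; m&=(W[...,2]>.013)&(W[...,2]<.024)
for _ in range(1):
    n,l,s,c=cv2.connectedComponentsWithStats(m.astype(np.uint8)); i=1+np.argsort(-s[1:,4])[:4]; print(s[i])
k=np.isin(l,i); print(cv2.minAreaRect((W[k][:,:2]*1000).astype(np.float32)))
for a,nm in((np.deg2rad(-40.7),'grasp'),(YB,'bin'),(np.deg2rad(95),'tray')):
  for f in(0,np.pi):
    pts={'grasp':[(.468,-.3095)],'bin':[b2w(-.145,0),b2w(-.255,0),b2w(-.125,-.118)],'tray':[(.555,-.08),(.555,-.26),(.57,-.17)]}[nm]
    for p in pts:
        for zz,pt in((.1,0),(.2,0.0),(.2,.5)):
            q=kin.inverse_kinematics([*p,zz],rot(a+f,pt*(1 if f==0 else -1)))
            print(nm,f>0,np.round(p,3),zz,pt,None if q is None else np.round(q,2))
E
```

```text
(np.int64(232), ((559.1696166992188, -280.307373046875), (256.04248046875, 91.83175659179688), 18.144210815429688))
[[290 177  40  60 139]
 [249 223  38  22  75]
 [245 184  14  23  50]
 [268 181  21   3  29]]
((537.8299560546875, -26.652938842773438), (190.12478637695312, 250.15475463867188), 4.996856689453125)
grasp False [ 0.468 -0.31 ] 0.1 0 [-0.25  0.89  1.05  2.02 -1.04  0.9  -0.89]
grasp False [ 0.468 -0.31 ] 0.2 0.0 [-0.28  0.67  1.06  1.97 -0.73  0.95 -1.13]
grasp False [ 0.468 -0.31 ] 0.2 0.5 [-0.12  0.91  1.06  1.69 -0.65  1.54 -1.13]
grasp True [ 0.468 -0.31 ] 0.1 0 [ 0.13  0.61  0.45  2.   -0.44  0.62  1.73]
grasp True [ 0.468 -0.31 ] 0.2 0.0 [-0.03  0.49  0.66  1.96 -0.4   0.83  1.71]
grasp True [ 0.468 -0.31 ] 0.2 0.5 [-0.    0.78  0.8   1.68 -0.5   1.45  1.84]
bin False [0.454 0.283] 0.1 0 [-1.03  0.59  0.46  2.06 -0.46  0.59 -1.6 ]
bin False [0.454 0.283] 0.2 0.0 [-1.13  0.43  0.58  2.02 -0.33  0.79 -1.71]
bin False [0.454 0.283] 0.2 0.5 [-1.    0.65  0.58  1.75 -0.45  1.37 -1.56]
bin False [0.347 0.259] 0.1 0 [-1.16  0.47  0.45  2.29 -0.45  0.46 -1.69]
bin False [0.3
[... 1714 characters left out ...]
0.27  0.66 -0.07]
tray True [ 0.555 -0.08 ] 0.1 0 [-0.77  1.08  1.26  2.03 -1.23  1.1  -1.96]
tray True [ 0.555 -0.08 ] 0.2 0.0 [-0.8   0.83  1.27  1.98 -0.92  1.08 -2.16]
tray True [ 0.555 -0.08 ] 0.2 0.5 [-0.19  0.44  0.    1.98  0.66  0.89  2.58]
tray True [ 0.555 -0.26 ] 0.1 0 [-0.42  1.13  1.26  1.9  -1.22  1.16 -1.73]
tray True [ 0.555 -0.26 ] 0.2 0.0 [-0.44  0.91  1.27  1.85 -0.97  1.16 -1.88]
tray True [ 0.555 -0.26 ] 0.2 0.5 [0.01 0.46 0.16 1.95 0.66 0.72 2.88]
tray True [ 0.57 -0.17] 0.1 0 [-0.59  1.12  1.26  1.94 -1.22  1.14 -1.85]
tray True [ 0.57 -0.17] 0.2 0.0 [-0.61  0.88  1.27  1.9  -0.95  1.14 -2.02]
tray True [ 0.57 -0.17] 0.2 0.5 [-0.08  0.46  0.08  1.95  0.66  0.81  2.73]
```

```bash
cat >> h.py <<'E'
GX=.115
def tcp(S,yaw,pitch=0,roll=0,gx=None):
    gx=GX if gx is None else gx
    return np.array(S)+R.from_euler('ZYX',[yaw,pitch,roll]).apply([-gx,0,.095])
def handle():
    im,d,c=snap('top'); W=cloud(d,c); hsv=cv2.cvtColor(im,cv2.COLOR_BGR2HSV)
    m=(W[...,2]>.03)&(W[...,2]<.06)&(hsv[...,1]>90)&(hsv[...,0]<30)&(W[...,0]>.3)&(W[...,0]<.62)&(W[...,1]<-.2)&(W[...,1]>-.5)
    n,l,s,_=cv2.connectedComponentsWithStats(m.astype(np.uint8)); i=1+s[1:,4].argmax()
    return s[i,4],cv2.minAreaRect((W[l==i][:,:2]*1000).astype(np.float32))
def ml(p,q=None,v=.15,**k): return env.movel(list(p),velocity=v,rot=None if q is None else list(q),**k)
E
python3 - <<'E'
from h import *
print(handle())
a=np.deg2rad(-40.7)
ml([.27,.47,.42],v=.3)
env.reach([.40,-.25,.36],rot(a))
n,r=handle(); print(n,r)
h=np.array([.4679,-.3095])
env.reach([*h,.24],rot(a))
im,d,c=snap('wrist','w1.png'); W=cloud(d,c); np.savez('w1.npz',W=W,im=im)
print(st()['time'],st()['tcp_pos'])
E
```

```text
(np.int32(231), ((468.0881652832031, -309.8677673339844), (20.267118453979492, 99.57095336914062), 49.457801818847656))
161 ((477.325927734375, -318.1431579589844), (20.721254348754883, 74.24178314208984), 49.196529388427734)
4.35 [ 0.46806831 -0.30953097  0.24134032]
```

View pics/w1.png

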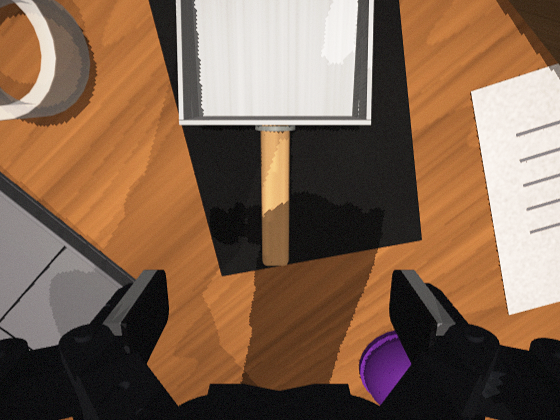

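The handle is centred (column 275, vertical) between the fingers. Next I'll grasp it and carry it to the bin.

Run:
```python
from h import *
a=np.deg2rad(-40.7)
for z in(.31,.2,.105):
    q=kin.inverse_kinematics([*b2w(-.255,0),z],rot(YB)); print(z,q is not None)
p=st()['tcp_pos']
ml([.4690,-.3105,.098]); env.grip(0.0,110); s=st(); print(s['opening'],s['gripper_force'],s['force'])
ml([.4690,-.3105,.33],v=.25)
s=st(); print(s['force'],s['torque'],s['time'])
im,d,c=snap('wrist','w2.png'); np.savez('w2.npz',W=cloud(d,c),im=im)
W=cloud(d,c); T=np.array(s['tcp_pos']); L=R.from_euler('z',-a).apply((W-T).reshape(-1,3)).reshape(W.shape)
# bowl rim plane
m=(L[...,0]>.03)&(L[...,0]<.25)&(abs(L[...,1])<.075)&(L[...,2]>-.13)&(L[...,2]<-.02)
for y0 in(0,):
    k=m&(abs(L[...,1])<.04)&(L[...,0]>.075); P=L[k]; print(len(P),np.polyfit(P[:,0],P[:,2],1),P.min(0),P.max(0))
```

```text
0.31 True
0.2 True
0.105 True
0.018524155086984455 107.1427309513092 [-0.91307756  1.97527907  5.1195254 ]
[-0.11487795 -0.29314695 -2.81987639] [0.19126032 0.12263058 0.03065887] 7.15
17781 [-0.00762199 -0.09222291] [ 0.0751251  -0.03999751 -0.09574351] [ 0.10802225  0.03999464 -0.09047192]
```

Run:
```python
from h import *
env.reach([.40,-.05,.34],rot(0))
q=rot(YB)
env.reach([*b2w(-.257,0),.315],q); print(st()['tcp_pos'],b2w(-.257,0))
print(ml([*b2w(-.257,0),.100],q,v=.2,stop_force=15))
s=st(); print(s['tcp_pos'],s['force'],s['time'])
print(ml([*b2w(-.145,0),.100],q,v=.08,stop_force=12))
s=st(); print(s['tcp_pos'],b2w(-.145,0),s['force'],s['time'])
snap('scene','s2.png'); snap('top','t2.png')
```

```text
[0.34493611 0.25985576 0.31522481] [0.34458762 0.25869953]
False
[0.34522946 0.25927617 0.10082771] [-0.51056089  0.23213175 -0.06880464] 10.675
False
[0.45410846 0.28336803 0.10017394] [0.45384749 0.2833223 ] [ 1.23904705 -0.25850903  1.69454654] 12.225
```

View pics/t2.png

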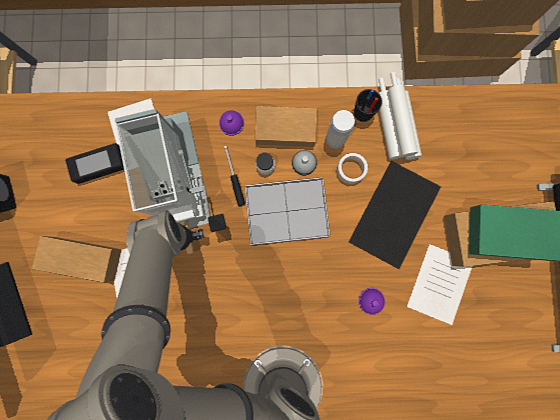

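The scoop is under the hopper and the tape measure is clear. I'll set it down and push the lever.

Run:
```python
from h import *
q=rot(YB)
print(ml([*b2w(-.145,0),.0935],q,v=.03,stop_force=4),st()['tcp_pos'])
env.grip(.06); 
p=b2w(-.147,0); ml([*p,.19],q); 
# retreat and look at the scoop
ml([*b2w(-.20,0),.30],q,v=.25)
env.grip(0.0,40)
im,d,c=snap('wrist','w3.png'); 
P=b2w(-.125,-.118); ml([*P,.30],q,v=.25)
print(ml([*P,.244],q), st()['force'],st()['time'])
f0=np.array(st()['force'])
print(ml([*P,.1775],q,v=.1,stop_force=16)); s=st(); print(s['tcp_pos'],s['force'],s['time'])
snap('scene','s3.png'); env.dwell(1.5); im,d,c=snap('scene','s4.png'); s=st(); print(s['tcp_pos'],s['force'])
cv2.imwrite('pics/s4c.png',cv2.resize(im[230:420,80:330],None,fx=3,fy=3))
```

```text
True [0.45371143 0.28345885 0.09627467]
False [-0.60809859  0.98213031  0.55255397] 16.3333
True
[0.50143077 0.17341924 0.1821211 ] [-3.90096963 -0.59077968 12.91965897] 16.9667
[0.50138328 0.17339813 0.18213863] [-3.52918659 -0.94834027 13.56481444]
```

View pics/s4c.png

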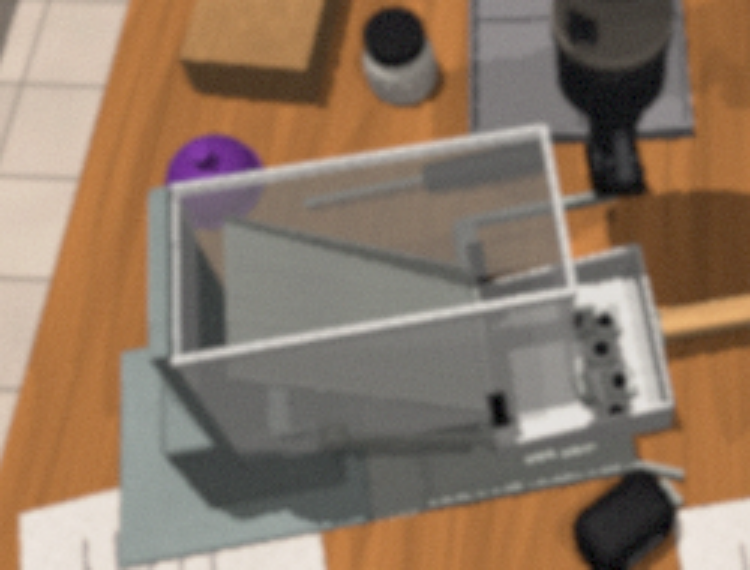

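View pics/w3.png

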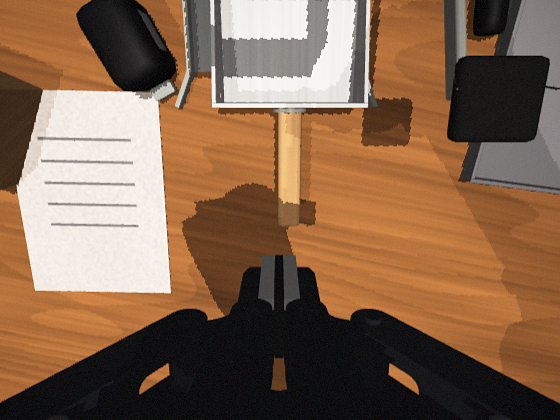

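The nuts have dropped into the scoop at crop (600,360). One dark spot at crop (497,408) may be a nut still at the lip, so I'll press a little further and compare.

Run:
```python
from h import *
p=st()['tcp_pos']; print(ml([p[0],p[1],.1785],v=.03,stop_force=12)); s=st(); print(s['tcp_pos'],s['force'],s['time'])
env.dwell(1.0); im,d,c=snap('scene','s5.png'); t,_,_=snap('top','t5.png')
f=lambda x:cv2.resize(x[290:400,190:310],None,fx=3.2,fy=3.2,interpolation=2)
g=lambda x:cv2.resize(x[150:250,110:215],None,fx=3.6,fy=3.6,interpolation=2)[:352]
r=lambda n:cv2.imread('pics/'+n)
A=np.hstack([f(r('s2.png')),f(im)]); B=g(t); 
cv2.imwrite('pics/cmp.png',np.hstack([A[:,:],np.zeros((352,4,3),np.uint8)])[:, :800])
```

```text
False
[0.50175371 0.17332913 0.18153823] [-13.35407385  -3.20541413  38.6997049 ] 18.8167
```

View pics/cmp.png

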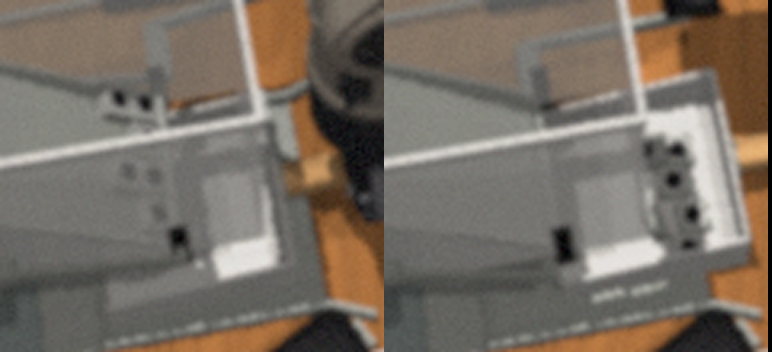

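The five nuts that were in the chute are now in the scoop. The dark spot was there before and looks like part of the bin. I'll release the lever and check from above.

Run:
```python
from h import *
q=rot(YB); p=st()['tcp_pos']; ml([p[0],p[1],.25],v=.12); ml([p[0],p[1],.30],v=.25)
env.dwell(.5); print(st()['force'],st()['time'])
# look from the front, tilted forward, into scoop mouth region
ml([*b2w(-.235,0),.26],q,v=.25)
try:
    t=env.reach([*b2w(-.30,0),.22],rot(YB,-.45)); 
except env.PlanningError as e: print(e)
im,d,c=snap('wrist'); t,_,_=snap('top')
g=cv2.resize(t[90:250,100:220],None,fx=2.625,fy=2.625,interpolation=2)
cv2.imwrite('pics/w6.png',np.hstack([im[:,60:500],g])[:, :800]); print(st()['time'],handle()[0])
```

```text
[-0.43930821 -0.09554007 -0.2579846 ] 21.5167
the arm cannot take that pose within its joint rangesTraceback (most recent call last):
  File "<stdin>", line 11, in <module>
  File "h.py", line 32, in handle
    n,l,s,_=cv2.connectedComponentsWithStats(m.astype(np.uint8)); i=1+s[1:,4].argmax()
                                                                      ~~~~~~~~~~~~~~^^
ValueError: attempt to get argmax of an empty sequence
```

View pics/w6.png

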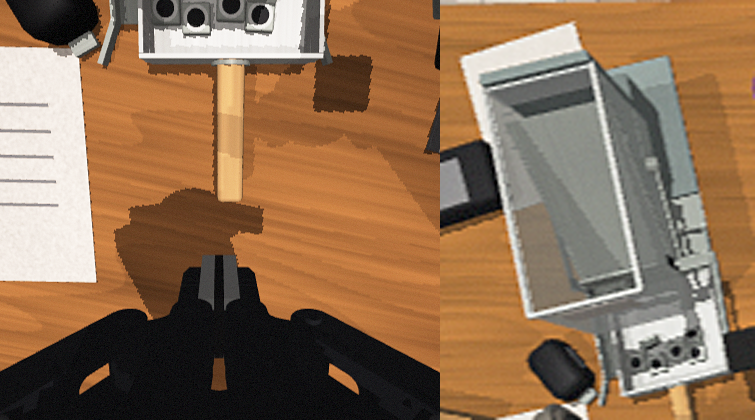

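The scoop is in place with five nuts in it (four at (165–260,12), the fifth behind), and the chute is empty. Next I'll regrip and pull out.

Run:
```python
from h import *
q=rot(YB)
im,d,c=snap('wrist'); W=cloud(d,c); hsv=cv2.cvtColor(im,cv2.COLOR_BGR2HSV)
m=(W[...,2]>.042)&(W[...,2]<.06)&(hsv[...,1]>70)&(hsv[...,0]<30); m[:, :200]=0; m[:,400:]=0
P=W[m][:,:2]-BIN; P=np.c_[P@[np.cos(YB),np.sin(YB)],P@[-np.sin(YB),np.cos(YB)]]
print(len(P),P.min(0),P.max(0),np.median(P,0))
y=np.median(P[:,1]); x=P[:,0].min()+.169-.115; print('grip at',x,y)
if abs(y)<.012 and abs(x+.145)<.012:
    env.grip(.06); p=b2w(x,y)
    ml([*p,.19],q,v=.25); ml([*p,.0955],q,v=.12); env.grip(0,110); print(st()['opening'],st()['force'])
    ml([*p,.102],q,v=.05); s=st(); print(s['force'],s['torque'])
    ml([*b2w(-.258,0),.102],q,v=.12); ml([*b2w(-.258,0),.32],q,v=.2)
    snap('wrist','w7.png'); print(st()['force'],st()['time'])
```

```text
3723 [-0.24026866 -0.07120873] [-0.13630268  0.05407169] [-0.18550307 -0.00840188]
grip at -0.18626866485038462 -0.008401880508437258
```

Run:
```python
from h import *
im,d,c=snap('wrist'); W=cloud(d,c); hsv=cv2.cvtColor(im,cv2.COLOR_BGR2HSV)
m=(W[...,2]>.035)&(W[...,2]<.06)&(hsv[...,1]>70)&(hsv[...,0]<30); m[:, :200]=0; m[:,400:]=0
n,l,s,_=cv2.connectedComponentsWithStats(m.astype(np.uint8)); i=1+s[1:,4].argmax(); print(s[i])
P=W[l==i][:,:2]; r=cv2.minAreaRect((P*1000).astype(np.float32)); print(r)
P=P-BIN; P=np.c_[P@[np.cos(YB),np.sin(YB)],P@[-np.sin(YB),np.cos(YB)]]*1000
print(P.min(0),P.max(0),np.median(P,0))
m=(W[...,2]>.045)&(W[...,2]<.065); m[80:]=0; m[:,:190]=0; m[:,400:]=0
P=W[m][:,:2]-BIN; P=np.c_[P@[np.cos(YB),np.sin(YB)],P@[-np.sin(YB),np.cos(YB)]]*1000
print('rim',P.min(0),P.max(0)); snap('wrist','w7.png'); print(st()['tcp_pos'],b2w(-.235,0))
```

```text
[ 270   64   38  139 3726]
((411.4241638183594, 265.7650146484375), (100.50782775878906, 26.734092712402344), 12.381754875183105)
[-240.53103964  -21.44501977] [-139.94736997    5.2867538 ] [-185.9655618   -8.3717011]
rim [-149.91996901  -71.84420961] [-98.92147547  54.63200381]
[0.36681388 0.26300928 0.26016409] [0.36604938 0.26353614]
```

View pics/w7.png

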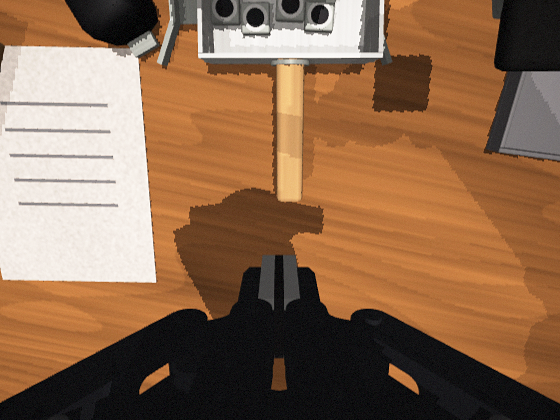

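The scoop sits about 40 mm forward of where I set it, probably knocked aside. Handle end is at about (288,200), y offset -8 mm. The nuts are inside, so I'll regrip at the measured pose.

Run:
```python
from h import *
q=rot(np.deg2rad(12.4))
env.grip(.06); p=b2w(-.186,-.008)
ml([*p,.19],q,v=.25); ml([*p,.0955],q,v=.12); env.grip(0,110); print(st()['opening'],st()['force'])
ml([*p,.100],q,v=.05); s=st(); print(s['force'],s['torque'])
ml([*b2w(-.258,-.003),.102],q,v=.12); ml([*b2w(-.258,-.003),.32],q,v=.2)
im,d,c=snap('wrist'); t,_,_=snap('top'); print(st()['force'],st()['time'])
s,_,_=snap('scene')
g=cv2.resize(s[280:420,100:320],(400,255),interpolation=2)
cv2.imwrite('pics/w8.png',np.vstack([np.hstack([im[:300,80:480]]),g]))
```

```text
0.01839181282043886 [-0.95272123 -0.82023131  6.49105355]
[ 0.68688299  0.14663061 -4.21312728] [-0.11114774  0.3115114   0.02787491]
[-0.19824904 -0.36751278 -2.9951611 ] 27.4583
```

View pics/w8.png

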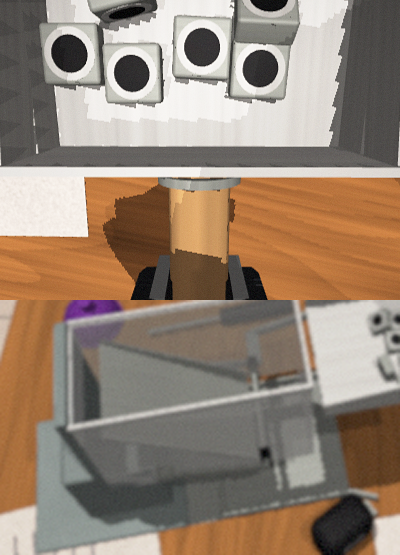

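Run:
```python
from h import *
s,d,c=snap('scene'); W=cloud(d,c)
W0=np.load('scene1.npz')['W']; s0=np.load('scene1.npz')['im']
def bf(w): p=w[:2]-BIN; return np.round(1000*np.array([p@[np.cos(YB),np.sin(YB)],p@[-np.sin(YB),np.cos(YB)],w[2]]))
for v in range(354,374,4):
    print([(u,bf(W[v,u]).tolist(),int(s[v,u].mean()),int(s0[v,u].mean())) for u in range(240,254,3)])
f=lambda x:cv2.resize(x[330:395,210:290],None,fx=5,fy=5,interpolation=2)
t,_,_=snap('top')
g=lambda x:cv2.resize(x[165:230,135:215],None,fx=5,fy=5,interpolation=2)
T0=np.load('top1.npz')['im']
cv2.imwrite('pics/c9.png',cv2.resize(np.vstack([np.hstack([f(s0),f(s)]),np.hstack([g(T0),g(t)])]),(738,600)))
```

```text
[(240, [-7.0, 53.0, 193.0], 102, 94), (243, [-12.0, 52.0, 187.0], 116, 111), (246, [-18.0, 53.0, 187.0], 104, 95), (249, [-23.0, 53.0, 184.0], 114, 100), (252, [-29.0, 53.0, 182.0], 100, 97)]
[(240, [-5.0, 54.0, 174.0], 112, 87), (243, [-11.0, 52.0, 165.0], 113, 106), (246, [-16.0, 53.0, 165.0], 107, 100), (249, [-22.0, 53.0, 161.0], 114, 95), (252, [-28.0, 52.0, 156.0], 105, 92)]
[(240, [-3.0, 53.0, 147.0], 108, 98), (243, [-9.0, 54.0, 148.0], 49, 45), (246, [-15.0, 54.0, 143.0], 32, 22), (249, [-21.0, 51.0, 133.0], 96, 86), (252, [-27.0, 54.0, 137.0], 104, 95)]
[(240, [-2.0, 53.0, 123.0], 107, 97), (243, [-8.0, 53.0, 121.0], 65, 59), (246, [-14.0, 54.0, 120.0], 44, 43), (249, [-20.0, 52.0, 110.0], 85, 75), (252, [-26.0, 53.0, 111.0], 114, 91)]
[(240, [-1.0, 62.0, 128.0], 92, 88), (243, [-7.0, 62.0, 123.0], 86, 82), (246, [-13.0, 63.0, 124.0], 89, 81), (249, [-17.0, 26.0, 1.0], 59, 55), (252, [-24.0, 27.0, 3.0], 112, 68)]
```

View pics/c9.png

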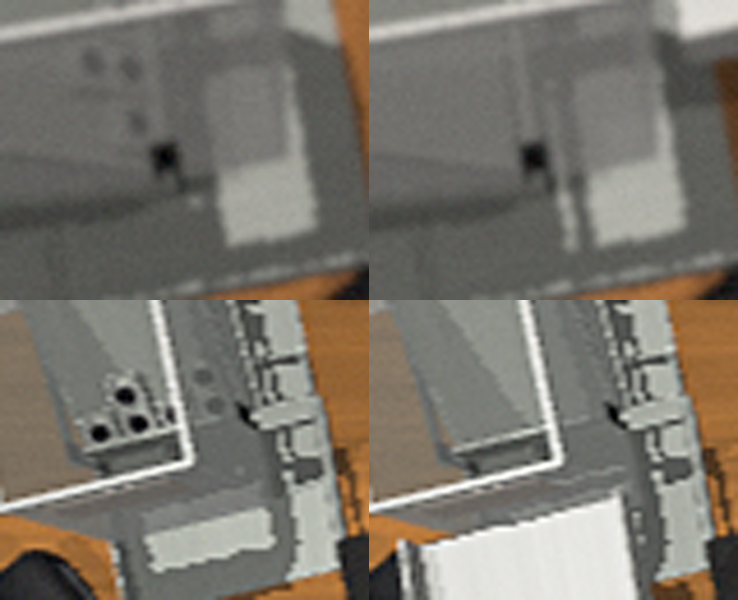

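Six nuts were there at the start. All six are in the scoop and the chute is empty; the dark spot is part of the bin. Next I'll carry the scoop to the tray and pour in stages.

```bash
cat >> h.py <<'E'
TR=np.array([.538,-.0267]); YT=np.deg2rad(5.0)
def t2w(x,y): c,s=np.cos(YT),np.sin(YT); return TR+[c*x-s*y, s*x+c*y]
def w2t(p): p=np.asarray(p)[...,:2]-TR; c,s=np.cos(YT),np.sin(YT); return np.stack([c*p[...,0]+s*p[...,1],-s*p[...,0]+c*p[...,1]],-1)
YP=YT+np.pi/2
def pour(x,y,z,deg,v=.1):   # mouth edge at tray (x,y), height z, nose-down deg
    a=np.deg2rad(deg); T=np.r_[t2w(x,y),z]+R.from_euler('ZYX',[YP,a,0]).apply([-.18,0,.095])
    ml(T,rot(YP,a),v=v)
def wt(n=6):
    f=[]
    for _ in range(n): env.dwell(.05); f.append(st()['force'][2])
    return np.mean(f)
E
python3 - <<'E'
from h import *
ml([.38,.03,.33],rot(np.deg2rad(50)),v=.15); 
pour(.011,.05,.10,0,v=.15); print(wt(),st()['time'])
pour(.011,.05,.026,8,v=.1); w0=wt(); print(w0)
for dg in range(10,24,1):
    pour(.011,.05,.026,dg,v=.03); w=wt(); print(dg,round(w,2),round(st()['time'],1))
    if w-w0>.35: break
pour(.011,.05,.026,6,v=.2); print(wt(), st()['time'])
E
```

```text
-3.717374330615366 32.225
-3.1477910052561153
10 -3.8 33.9
11 -3.64 34.4
12 -3.48 35.0
13 -3.9 35.6
14 -3.5 36.1
15 -3.72 36.7
16 -2.44 37.3
-1.6853600861251994 37.9833
```

Run:
```python
from h import *
print(wt(10))
pour(.011,-.06,.08,0,v=.2); print(wt(10))
im,d,c=snap('wrist'); t,_,_=snap('top')
g=cv2.resize(t[165:260,235:345],None,fx=3.6,fy=3.6,interpolation=2)
s,_,_=snap('scene'); h=cv2.resize(s[185:285,225:320],(396,420),interpolation=2)
cv2.imwrite('pics/p1.png',np.hstack([cv2.resize(im,(392,294)),g[:294],])[:, :800] if 0 else np.hstack([g[:340],h[:340]])); print(st()['time'])
```

```text
-1.791406879190692
-2.0703985385549584
39.9167
```

View pics/p1.png

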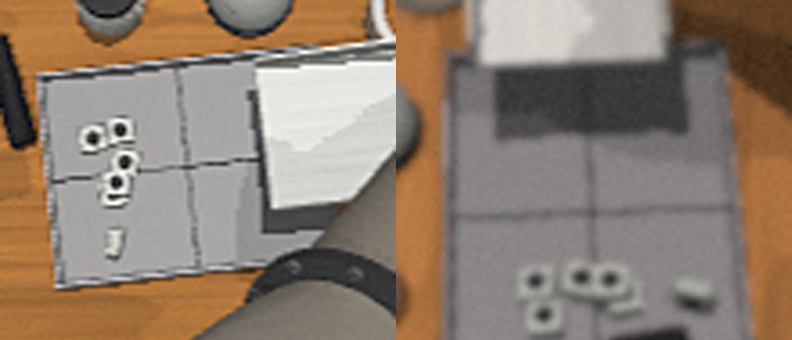

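All six nuts left the scoop but landed in the tray's +y half. One pair overlaps at left crop (116,185), and one nut is on edge at (115,242). I'll put the scoop back, then spread them with the gripper.

Run:
```python
from h import *
p=st()['tcp_pos']; ml([p[0],p[1],.27],v=.25)
ml([.44,-.25,.27],rot(np.deg2rad(30)),v=.2)
a=np.deg2rad(-29.4); S=np.array([.523,-.370])+.045*np.array([np.cos(a),np.sin(a)])
T=tcp([*S,.003],a); print(T)
ml([T[0],T[1],.25],rot(a),v=.2); ml([T[0],T[1],.115],rot(a),v=.2)
print(ml([T[0],T[1],.0965],rot(a),v=.03,stop_force=4),st()['tcp_pos'])
env.grip(.06); ml([T[0],T[1],.25],rot(a),v=.25); print(st()['time'])
# look at tray
env.reach([*t2w(-.09,.03),.30],rot(YT))
im,d,c=snap('wrist'); np.savez('tr.npz',W=cloud(d,c),im=im)
t,_,_=snap('top'); g=cv2.resize(t[150:280,230:450],(400,236),interpolation=2)
cv2.imwrite('pics/p2.png',np.hstack([im[:, 60:440],np.vstack([g,np.zeros((184,400,3),np.uint8)])])); print(st()['time'])
```

```text
[ 0.46201503 -0.33563674  0.098     ]
True [ 0.46219627 -0.33558329  0.0992003 ]
45.5083
46.875
```

View pics/p2.png

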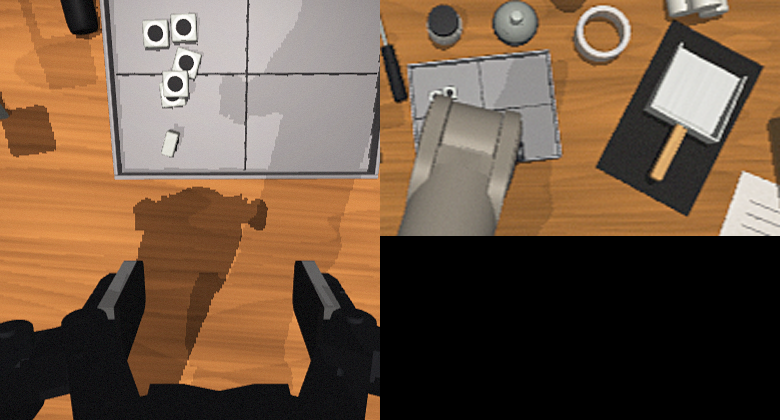

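```bash
cat >> h.py <<'E'
def nuts(fn=None,verbose=True):
    im,d,c=snap('wrist',fn); W=cloud(d,c); t=w2t(W)
    with np.errstate(invalid='ignore'): m=(W[...,2]>.0105)&(W[...,2]<.05)&(abs(t[...,0])<.086)&(abs(t[...,1])<.116)
    n,l,s,_=cv2.connectedComponentsWithStats(m.astype(np.uint8)); out=[]
    for i in range(1,n):
        if s[i,4]<60: continue
        P=t[l==i]*1000; r=cv2.minAreaRect(P.astype(np.float32)); out.append((np.round(r[0]),np.round(r[1]),round(r[2]),round(1000*np.nanpercentile(W[l==i][:,2],90)),s[i,4]))
        if verbose: print(*out[-1])
    return out
E
python3 - <<'E'
from h import *
nuts()
z=np.load('tr.npz'); t=w2t(z['W'])*1000
for n,(u,v) in dict(A=(215,33),B=(243,27),C=(246,63),D=(235,85),E=(232,101),F=(231,143)).items():
    k=[(v+j,u+i) for i in range(-9,10,3) for j in range(-9,10,3)]
    print(n,np.round(t[v,u]),np.round(np.nanmean([z['W'][a][:2] for a in k],0),3),[int(1000*z['W'][v+j,u+i,2]) for j in(-8,8) for i in(-8,8)])
E
```

```text
[39. 60.] [22. 22.] 2 17 720
[34. 84.] [22. 22.] 2 16 721
[-3. 66.] [28. 54.] 69 27 1549
[-60.  74.] [12. 22.] 72 27 344
A [35. 84.] [0.565 0.06 ] [15, 15, 15, 14]
B [39. 60.] [0.572 0.036] [14, 13, 15, 16]
C [10. 58.] [0.543 0.032] [15, 14, 25, 15]
D [-8. 67.] [0.524 0.04 ] [25, 27, 26, 25]
E [-22.  72.] [0.51  0.043] [25, 25, 4, 4]
F [-58.  73.] [0.472 0.041] [5, 10, 25, 4]
```

```bash
cat >> h.py <<'E'
def pick(src,dst,yaw,zt=.080,op=.05,dz=0):
    q=rot(yaw); p=t2w(*src); e=t2w(*dst)
    env.grip(op,30); env.reach([*p,.16],q)
    print('down',ml([*p,zt],q,v=.1,stop_force=8),st()['tcp_pos'][2]); env.grip(0,30); print('op',st()['opening'])
    ml([*p,.14],q,v=.15); ml([*e,.14],q,v=.2); ml([*e,.081+dz],q,v=.1,stop_force=8); print(st()['tcp_pos'][2]); env.grip(op); ml([*e,.16],q,v=.2)
E
python3 - <<'E'
from h import *
pick((-.008,.067),(-.045,-.055),YT,zt=.089)
pick((.034,.084),(.040,-.055),YT+np.pi/2)
env.grip(0,30)
q=rot(YT); a=t2w(-.059,.100); b=t2w(-.059,.062)
env.reach([*a,.15],q); ml([*a,.0965],q,v=.15); ml([*b,.0965],q,v=.06,stop_force=10); ml([*b,.16],q,v=.2)
env.reach([*t2w(-.09,.0),.30],rot(YT)); nuts('p3.png'); print(st()['time'])
E
```

```text
down False 0.08944304013979161
op 0.021044110538600263
0.08115636044401364
down False 0.08046459213312929
op 0.02080864491616198
0.0797192102599015
[39. 60.] [22. 22.] 1 16 738
[ 40. -54.] [22. 22.] 1 16 726
[10. 58.] [22. 22.] 72 16 678
[-16.  72.] [22. 22.] 6 16 632
[-44. -54.] [21. 22.] 0 16 580
[-63.  56.] [22. 22.] 81 16 564
61.875
```

Six separate flat nuts, some in every quarter. I'll check the scoop, then ring the bell.

Run:
```python
from h import *
s=np.load('scene1.npz'); W=s['W'][198:228,200:232].reshape(-1,3)
P=W[W[:,2]>.055]; print('scene bell',len(P),P.mean(0))
env.grip(0,40)
env.reach([.60,-.05,.25],rot(YT)); 
im,d,c=snap('wrist'); Wc=cloud(d,c); m=(Wc[...,2]>.057)&(Wc[...,2]<.068)&(np.hypot(Wc[...,0]-.694,Wc[...,1]+.086)<.03)
B=np.nanmedian(Wc[m],0); print('wrist bell',m.sum(),B, Wc[m].min(0) if m.any() else '',Wc[m].max(0) if m.any() else ''); print(handle(),st()['time'])
cv2.imwrite('pics/b.png',np.hstack([im,snap('top')[0][150:290,330:450].repeat(3,0).repeat(2,1)[:420,:240]]))
```

```text
scene bell 38 [ 0.69690845 -0.0830315   0.06252375]
wrist bell 790 [ 0.69611646 -0.08099443  0.06203731] [ 0.68648257 -0.09105161  0.05756604] [ 0.70607503 -0.07136882  0.06431186]
(np.int32(235), ((457.0321044921875, -334.9538879394531), (20.31669807434082, 100.07879638671875), 60.48643493652344)) 62.875
```

View pics/b.png

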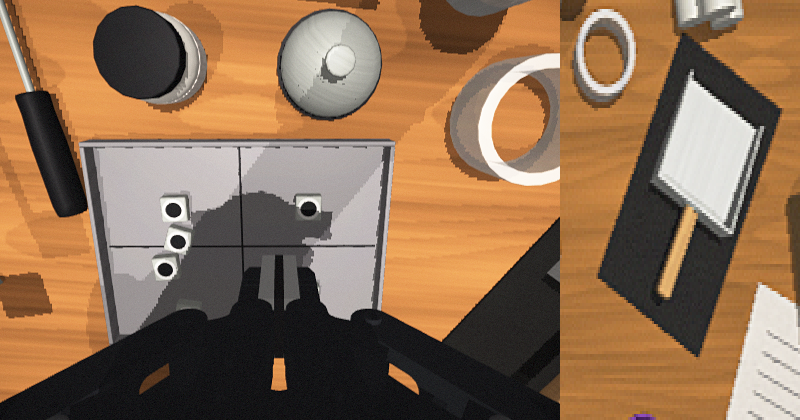

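The scoop is empty and on the mat, the nuts are flat, and the bell knob is at (340,60) → (0.696,-0.082). Now I'll ring it.

Run:
```python
from h import *
B=[.696,-.0815]; q=rot(YT)
env.reach([*B,.20],q); ml([*B,.139],q,v=.1); 
print(ml([*B,.127],q,v=.03,stop_force=9)); s=st(); print(s['tcp_pos'],s['force']); env.dwell(.3)
s=st(); print(s['tcp_pos'],s['force'])
ml([*B,.20],q,v=.1); ml([.55,-.05,.32],q,v=.25)
nuts(); print(handle(),st()['time'])
```

```text
True
[ 0.69677828 -0.08188617  0.12880461] [-2.05225366 -0.02658457  5.67166683]
[ 0.69676717 -0.08187311  0.12880531] [-1.3590625   0.46788738  6.29006956]
[39. 60.] [22. 22.] 2 16 505
[ 40. -53.] [21. 22.] 0 16 483
[11. 58.] [22. 22.] 72 16 485
[-16.  72.] [22. 22.] 6 16 463
[-44. -54.] [22. 21.] 89 16 427
[-63.  56.] [22. 22.] 81 16 427
(np.int32(234), ((456.569580078125, -335.58538818359375), (21.386823654174805, 99.57305908203125), 61.07168960571289)) 66.8
```

```bash
python3 -c "
from h import *
env.dwell(.5); print(job.job_done())"
```

```text
the job is handed in; nothing more can be done
None
```

I handed the job in at about 67 s: all six nuts lie flat in the tray with some in every quarter, the empty scoop is on its mat, and the bell was pressed to its stop. The pour put all six nuts in one half of the tray, so I moved two to the empty quarters and tipped one flat with the gripper.

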